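# Index the riveting dial by its ratchet lever and unload the hinge bracket

### The job

Swing the ratchet lever back and forth until the dial has carried the one hinge bracket out from under the clear guard and its place on the dial stands square at the pointer on the robot's side of the base; the ratchet cannot turn back, so do not go past it, and turn the dial only with the lever. The bracket grips its two pins, so do not pull it straight up: rock it slowly, tipping one end clearly up while the other is still down on its pin, until it comes free, then stand it on its foot in the steel tray beside the two finished ones. Leave the dial at the pointer, and the finished brackets, spanner, oil can and padlock where they are.

Things in the scene. Friction and masses are not known exactly. Their poses are not given: they have to be found in the camera images.
- axis (a point): Centre of the rotary riveting fixture: the vertical axis about which dial and lever turn, at the height of the dial's upper face (60 mm above the bench). Its frame is that of the grey base plate (270 x 270 x 16 mm, bolted down): -x points to the steel pointer on the robot's side, z up.
- guard (a point): Centre of the clear guard plate's upper face, 140 mm above the bench; axes as the base. The plate is 155 (x) x 240 (y) x 5 mm and covers the dial from 20 mm on the robot's side of the axis to 135 mm beyond it; a bracket under it cannot be lifted out. Four steel posts carry it, their caps 4 mm above it. The bay on the robot's side is open.
- press (a point): Foot of the grey rivet press column, on the bench 185 mm from the axis at +60 degrees (counter-clockwise from the base's x axis). Its head and cylinder reach over the dial to 80 mm from the axis, to 370 mm above the bench. Only to be kept clear of.
- bay (a point): The place, on the base, where the bracket's nest must come to stand: 80 mm from the axis on the robot's side (along the base's -x), at dial-face height, in line with the pointer, a small upright steel block with a finger pointing inwards, 141 to 113 mm from the axis, up to 58 mm above the bench.
- nest (a point): Middle of the nest that carries the bracket, on the dial's upper face, 80 mm from the axis; it turns with the dial. It starts under the guard, 100 to 190 degrees short of the bay. Each of the dial's six alike nests has two pins, 8 mm thick and 13 mm tall, 25 mm either side of its middle along the tangent. Lines on the dial's rim mark the nests.
- dial: The dial: aluminium disc of 224 mm, 12 mm thick, with a 24-tooth steel ratchet wheel of 236 mm below it. Origin on the axis at the disc's underside, 48 mm above the bench; z up; x axis through the bracket's nest. It turns only clockwise seen from above, against about 1.1 N m, and stays where it is left.
- lever (a joint): Ratchet lever's angle, rad: 0 mid-swing, stops at -0.45 and +0.45. Growing = clockwise seen from above = driving stroke: after up to 0.26 of free play the dial follows one to one. Falling = return, dial stays. A notch is 0.262; each full swing there and back gains three. At 0 the lever lies 122 degrees clockwise of the base's x axis.
- handle (a point): Middle of the lever's grip, 88 mm above the bench, 215 mm from the axis: an upright round black grip, 26 mm thick, from 48 to 113 mm above the bench, on the end of the flat lever bar (19 to 28 mm above the bench). Take it from above. It needs about 2 N to swing and 7 N to drive the dial, and stays where it is left.
- bracket: Hinge bracket on the dial, plain steel, about 0.36 kg. Foot 40 (x) x 80 (y) x 8 mm with two 10 mm holes at y = +/-25; upright lug in the middle 12 mm thick (x), 40 wide (y), rounded top 60 mm up. Origin: centre of the foot's underside, z up; y along the dial's tangent. Sprung pins drag 11 to 15 N on each hole until that end has risen 7 mm.
- end_a (a point): Centre of the bracket's hole at y = +25 mm, at the underside. The pins end 13 mm above the dial's face.
- end_b (a point): Centre of the bracket's hole at y = -25 mm, at the underside.
- tray: Open steel parts tray, 270 (x) x 190 (y) x 34 mm high, walls and floor 4 mm, fixed. Origin: centre of its underside on the bench. Two finished brackets stand in its +x half; its -x half is free.
- done_a: Finished bracket, like the other, standing in the tray near x = +100 mm, foot along the tray's y.
- done_b: Finished bracket, like the other, standing in the tray near x = +45 mm, foot along the tray's y.
- spanner: Open-ended spanner lying on the bench, right of the robot (bystander).
- oil_can: Aluminium can, 60 mm across, 150 mm high, on the bench to the right (bystander).
- padlock: Brass padlock lying on the bench, beyond the tray (bystander).

How it is judged:
On the way, in this order (a step that is already met when the one before it is completed fails the run):
1. driven by the lever, the dial has brought the bracket to the pointer, still down on its pins (horizontal distance between nest and bay below 0.007 m and horizontal distance between bracket and nest below 0.005 m and z of bracket in the frame of dial below 0.015 m and velocity of joint dial below 0.05 rad/s), for 0.2 s.
2. the bracket is rocked slowly: tipped by more than 3.5 degrees with one end still within 4 mm of the dial (angle between the z axis of bracket and the z axis of dial, either way round above 0.061 rad and z of any of end_a, end_b in the frame of dial below 0.016 m and horizontal distance between nest and bay below 0.007 m), for 0.25 s.
3. both ends are clear of the pins, the nest still at the pointer (z of each of end_a, end_b in the frame of dial above 0.026 m and horizontal distance between nest and bay below 0.007 m), for 0.04 s.
At the end, for the whole second after the job is handed in: The bracket stands upright (within 6 degrees) and at rest on the tray's floor, its centre at least 20 mm inside the tray's walls, and the nest it came from stands within 7 mm (5 degrees) of its place at the pointer (x of bracket in the frame of tray between -0.11 and 0.11 m and y of bracket in the frame of tray between -0.07 and 0.07 m and z of bracket in the frame of tray between -0.002 and 0.01 m and angle between bracket's own z axis and vertical below 0.1 rad and linear speed of bracket below 0.02 m/s and horizontal distance between nest and bay below 0.007 m and velocity of joint dial below 0.05 rad/s); the robot touches nothing.
It fails at once if the bracket is pushed or pulled while its nest is not at the pointer (more than 12 mm off) (contact force between the fingers and bracket above 8 N and horizontal distance between nest and bay above 0.012 m).
It fails at once if the dial is turned by pushing on the dial itself (contact force between the fingers and dial above 10 N).
It fails at once if a finished bracket is shifted by more than 15 mm or tipped over (distance of any of done_a, done_b from where it was at the start of the episode above 0.015 m or angle between any of done_a, done_b's own z axis and vertical above 0.3 rad).
It fails at once if the spanner, oil can or padlock is shifted by more than 20 mm (distance of any of spanner, oil_can, padlock from where it was at the start of the episode above 0.02 m).
It also fails if it takes over 67 s, if anything falls off the work surface, if the arm or the gripper's body presses on something with over 40 N, if the wrist force passes 120 N, or if a joint passes its speed limit or range.

### The arm

A 7-joint arm with a two-finger parallel gripper is mounted at the origin on the work surface. World frame = base frame: x ahead of the robot, y to its left, z up, the work surface at z = 0. Lengths are in m, angles in rad, forces in N, time in s.
With the tool pointing down it reaches from about 0.35 to 0.9 m from the base axis. Payload 7.2 kg.
Tool frame: the origin (TCP) lies between the finger pads; the fingertips stand bot.tip_extent ahead of it and the grasp point (between the pads) lies 3 mm ahead of it (bot.tip_extent is the distance from the TCP to the fingertips, in m); z points along the fingers, y is the line along which they close (so a half turn about z gives the same grasp; the last joint's range is limited). The gripper opens to 88 mm and grips with 3 to 60 N. Pads are 20 mm wide; open, the fingers measure 115 mm over their backs; the gripper's body (75 mm by 178 mm) begins 61 mm behind the grasp point.
Start: joints at [1.241, 0.411, -0.013, 1.596, 0.006, 1.134, -0.082], TCP at [0.162, -0.604, 0.245] pointing down, gripper open.
Joint ranges: [-2.95, 2.95], [-0.29, 1.99], [-1.47, 1.44], [0.14, 2.54], [-1.03, 4.17], [0.13, 1.85], [-2.86, 2.86]. Speed limits (rad/s): [2.39, 2.39, 3.01, 3.01, 3.14, 3.14, 3.14].

### API

Orientations are given as a unit quaternion [x, y, z, w].
In Python, from cell import bot, snapshot, camera_params gives the robot as it stands. The module is installed in compiled form; this text tells all that it offers.
- The arm moves only by the tool play_rows, never from a script. Its arguments are lists of equal length, an entry for each row: "grip": the finger opening in m, from 0 to 0.0878; "translation": the shift along the tool's x, y, z in m, a list of three; "delta_rot": the turn, a rotation vector about the tool's x, y, z in rad, a list of three. In form: {"grip": [grip, ...], "translation": [[dx, dy, dz], ...], "delta_rot": [[ax, ay, az], ...]}. A call has 1 to 12 rows; each row shifts and turns the commanded pose from where the row before left it, along the tool's axes as they then stand; what a row does not reach is not made up. A row lasts 1/12 s, in which the tool goes at most 41.7 mm and 7.16 degrees, less where a joint would pass 70% of its speed; a pose out of reach is approached as far as the arm can. A call with a gripper value outside its range is refused whole. The fingers move at their own pace and stop on an object; the grip force is fixed at half the most. Time passes only in rows, so rows that do not move let the fingers close. It gives the time, the measured TCP pose, the force, the opening and the grip force at its end, in the units of the state.
- bot.read_state(): the state, without advancing time (a new reading comes with each control period).
- snapshot(name): name is "side" or "top" or "wrist"; returns the picture (384x512x3 uint8, red, green, blue); there is no depth.
- camera_params(name): a dict with "vertical_fov" (degrees; the focal length in pixels is half the picture's height over the tangent of half this angle, whatever the lens; pixels are square), "cx", "cy" (the principal point, pixels), "k1" (the pictures are not rectified: a ray, as slopes to the right and down, at radius r is drawn at 1 + k1 r^2 times it, then the intrinsics apply), "origin" and "rotation" of the camera in the world. Camera axes: x right, y up, looking along -z (the intrinsics and any distortion apply to the point x, -y, -z); pixel columns grow to the right and rows downward; lengths in m; the calibration is good to about 2 mm. A picture is of the moment at which its call begins: read the wrist's pose just before it. camera_params takes no time and is no camera call; for the wrist camera it gives the pose at the moment of the call.
- bot.finish_job(): hands the job in; it is judged then, once.
The state is a dict: "time_s": time; "qpos": joint angles; "qvel": joint speeds; "joint_torque": joint torques, N m; "eef_pos": TCP position; "ee_rot": TCP orientation; "contact_force": force on the tool from outside, world axes, zero at the start; "wrist_torque": the same for the moment, N m; "grip_width": finger opening in m; "grip_force": force on a finger pad.
Only numpy, scipy, OpenCV 4.12 (cv2) and the standard library are available. Lean on these libraries where they do the work, as an engineer would, in place of code of your own. Each camera call takes 0.05 s, during which the arm holds its last target. There are 200 camera calls.

## Working session

There is one attempt and no reset: what is moved stays moved. The work goes in short steps, Python scripts to look and compute and a tool call to move; the robot and the scene stay as the last step left them, time stands still between calls to the robot, and variables do not carry over. Pictures are saved under pics/ and viewed, at most 10 in all, crops included, and the job is handed in when it is done.

Besides the shell and the picture viewer there is one more tool, called after "Request:" as a command line: name --argument value ..., lists and objects as JSON in quotes. play_rows: Moves the arm, as the interface text tells. Its arguments: {"type":"object","properties":{"grip":{"type":"array"},"translation":{"type":"array"},"delta_rot":{"type":"array"}},"required":["grip","translation","delta_rot"]}

```bash
mkdir -p pics; cat > h.py <<'E'
import numpy as np, cv2
from cell import bot, snapshot, camera_params
from scipy.spatial.transform import Rotation as R
def snap(n,f):
    p=camera_params(n); im=np.array(snapshot(n)); cv2.imwrite('pics/'+f,im[:,:,::-1]); return p,im
def K(p):
    f=192/np.tan(np.radians(p['vertical_fov'])/2)
    return np.array([[f,0,p['cx']],[0,f,p['cy']],[0,0,1.]])
def rot(p):
    r=np.array(p['rotation'],float); return r if r.shape==(3,3) else R.from_quat(r).as_matrix()
def ray(p,uv):
    k=K(p); d=np.array([(uv[0]-k[0,2])/k[0,0],(uv[1]-k[1,2])/k[0,0]]); s=d.copy()
    for _ in range(30): s=d/(1+p['k1']*(s@s))
    return np.array(p['origin']), rot(p)@np.array([s[0],-s[1],-1])
def onz(p,uv,z):
    o,d=ray(p,uv); return o+d*(z-o[2])/d[2]
def proj(p,X):
    c=rot(p).T@(np.array(X)-np.array(p['origin'])); s=np.array([c[0],-c[1]])/-c[2]
    s=s*(1+p['k1']*(s@s)); k=K(p); return np.array([k[0,0]*s[0]+k[0,2],k[0,0]*s[1]+k[1,2]])
def tri(a,ua,b,ub):
    o1,d1=ray(a,ua);o2,d2=ray(b,ub)
    t=np.linalg.lstsq(np.c_[d1,-d2],o2-o1,rcond=None)[0]
    P,Q=o1+d1*t[0],o2+d2*t[1]; return (P+Q)/2,np.linalg.norm(P-Q)
E
python3 - <<'E'
from h import *
for n in('top','side'):
    p,im=snap(n,n+'0.png'); print(n,p)
print(bot.tip_extent,bot.read_state())
a=cv2.imread('pics/top0.png')
E
```

```text
top {'vertical_fov': 57.81593177532067, 'cx': 253.66662475192112, 'cy': 196.68962496878288, 'k1': -0.013995825741396208, 'origin': array([ 0.45677813, -0.07324158,  0.97945833]), 'rotation': array([-0.03935165,  0.01885624,  0.71437994, -0.69839616])}
side {'vertical_fov': 49.402388919638625, 'cx': 253.3050527193509, 'cy': 187.36430030908903, 'k1': -0.04589932509024417, 'origin': array([0.10136136, 0.70604724, 0.85373964]), 'rotation': array([-0.11250534,  0.40661402,  0.87741116, -0.22837959])}
0.022 {'time_s': 0.1, 'qpos': array([ 1.24076893,  0.4118471 , -0.01273049,  1.59696017,  0.00562057,
        1.13426783, -0.08220417]), 'qvel': array([ 0.00041349, -0.00172067,  0.00021914, -0.00199623,  0.00019258,
       -0.00102471, -0.00145403]), 'joint_torque': array([ 3.26504050e-03, -5.89098608e+01,  6.44019339e-01, -2.91709435e+01,
       -5.38210245e-02,  1.44739656e-02,  7.30558781e-05]), 'eef_pos': array([ 0.16164063, -0.60330409,  0.24387617]), 'ee_rot': array([ 9.91439792e-01,  1.30562687e-01, -1.50130629e-04, -7.07579320e-04]), 'contact_force': array([-0.61244584,  0.76534878,  1.00873676]), 'wrist_torque': array([-0.05702131,  0.09391625, -0.01777057]), 'grip_force': 0.0, 'grip_width': 0.08771662367982318}
```

View pics/top0.png

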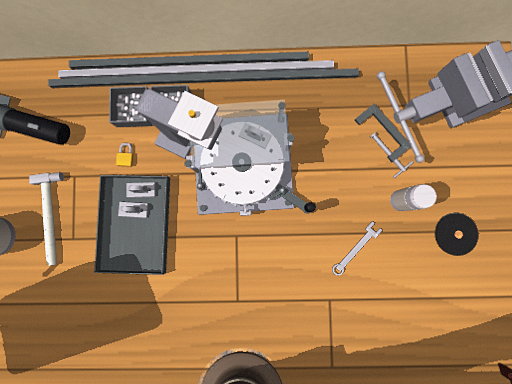

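View pics/side0.png

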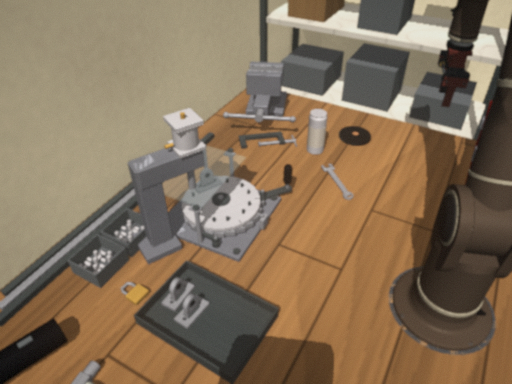

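The top view shows the dial hub at about (241,162), the bracket under the guard at (252,133), the handle at (310,207), the pointer at (246,210) and the tray around (135,225). The side view agrees, with the handle at (288,173).

```bash
python3 - <<'E'
from h import *
t=cv2.imread('pics/top0.png'); s=cv2.imread('pics/side0.png')
A=cv2.resize(t[95:220,190:323],None,fx=4.5,fy=4.5,interpolation=cv2.INTER_CUBIC)
cv2.imwrite('pics/c1.png',A)
pt=camera_params('top');ps=camera_params('side')
for n,p,im,box in(('top',pt,t,(295,195,325,218)),('side',ps,s,(278,160,298,190))):
    x0,y0,x1,y1=box; c=im[y0:y1,x0:x1].max(2); m=(c<45); ys,xs=np.nonzero(m); print(n,'handle px',m.sum(),xs.min()+x0,xs.max()+x0,ys.min()+y0,ys.max()+y0,xs.mean()+x0,ys.mean()+y0)
# dial white: ring ellipse
g=t[:,:,::-1].astype(int); m=((g.min(2)>185)).astype(np.uint8); m[:,:195]=0;m[:,300:]=0;m[:165]=0;m[222:]=0
n,l,st,ce=cv2.connectedComponentsWithStats(m); i=1+np.argmax(st[1:,4]); print(st[i],ce[i])
c=max(cv2.findContours((l==i).astype(np.uint8),0,1)[0],key=len)[:,0]
low=[]
for x in range(204,282):
    col=c[c[:,0]==x]
    if len(col): low.append(onz(pt,(x,col[:,1].max()+.5),.06)[:2])
low=np.array(low)
from scipy.optimize import least_squares
r=least_squares(lambda q:np.hypot(*(low-q[:2]).T)-q[2],[.55,0,.11],loss='soft_l1',f_scale=.001); print('dial fit',r.x)
for u in [(241,162),(246,210),(310,207)]: print(u,onz(pt,u,.06),onz(pt,u,.113))
E
```

```text
top handle px 72 304 315 202 211 309.56944444444446 206.91666666666666
side handle px 6 286 289 173 181 287.0 177.33333333333334
[ 201  165   82   41 2236] [242.12790698 182.3832737 ]
dial fit [ 0.62683017 -0.01593585  0.11180845]
(241, 162) [ 0.62704807 -0.01542031  0.06      ] [ 0.61723326 -0.01875328  0.113     ]
(246, 210) [ 0.49810804 -0.02631348  0.06      ] [ 0.49572568 -0.02901854  0.113     ]
(310, 207) [ 0.50216967 -0.1953291   0.06      ] [ 0.49955318 -0.18829165  0.113     ]
```

View pics/c1.png

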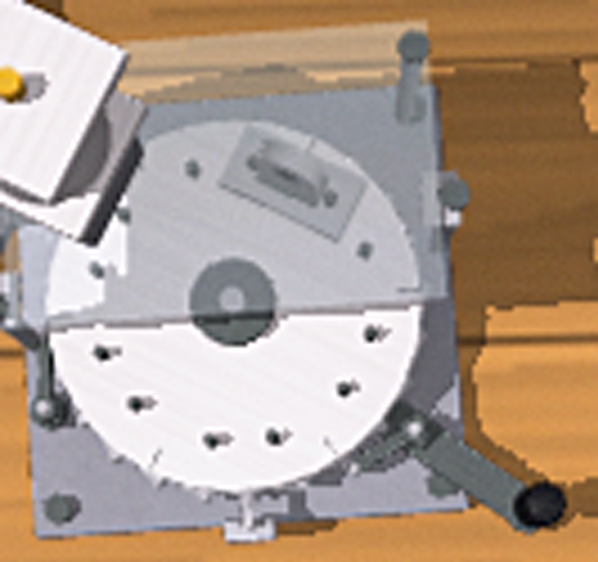

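The crop shows the dial with its bracket at (292,185) in crop pixels. Two nests are open, with rim lines at (155,460) and (330,443). The pointer is at (248,510) and the handle top at (541,504).

```bash
python3 - <<'E'
from h import *
pt=camera_params('top');ps=camera_params('side'); ax=np.array([.6268,-.0159])
P=lambda u,v,z:onz(pt,(190+(u+.5)/4.5-.5,95+(v+.5)/4.5-.5),z)[:2]
ang=lambda q:np.degrees(np.arctan2(*(q-ax)[::-1]))
def s(n,q): print(n,q.round(4),'r',np.hypot(*(q-ax)).round(4),'ang',ang(q).round(1))
a,b=P(38,536,.016),P(467,508,.016);d=a-b;print('base edge yaw',np.degrees(np.arctan2(d[1],d[0]))-90)
a,b=P(48,328,.14),P(440,297,.14);d=a-b;print('guard yaw',np.degrees(np.arctan2(d[1],d[0]))-90)
a,b=P(438,86,.016),P(467,508,.016);d=a-b;print('base side yaw',np.degrees(np.arctan2(d[1],d[0])))
s('pointer outer',P(250,530,.05)); s('pointer tip',P(248,495,.057))
s('rim1',P(154,462,.06));s('rim2',P(331,444,.06));s('rim3',P(418,290,.06))
for q in [(104,352),(138,402),(212,440),(275,436),(347,388),(372,333),(365,250),(194,168)]: s('pin',P(*q,.073))
f=np.mean([P(*q,.068) for q in[(250,128),(367,185),(342,240),(220,187)]],0); s('bracket foot',f)
s('lug top',P(275,165,.128))
s('handle',P(541,504,.113))
# side view of the handle: where expected, top/bottom
h=P(541,504,.113); print('side proj',[proj(ps,[*h,z]) for z in(.113,.088,.048)])
# tray corners in top picture, wall top z=.034
for u in[(101,177),(170,177),(164,273),(94,272)]: print('tray',onz(pt,u,.034)[:2])
for u in [(139,189),(133,210)]: print('done foot',onz(pt,u,.012)[:2])
E
python3 - <<'E'
import cv2
t=cv2.imread('pics/side0.png')
cv2.imwrite('pics/c2.png',cv2.resize(t[150:385,120:300],None,fx=2.5,fy=2.5,interpolation=cv2.INTER_CUBIC))
E
```

```text
base edge yaw 2.434622454456729
guard yaw 3.0354370974603313
base side yaw 2.13999395261636
pointer outer [ 0.4922 -0.0234] r 0.1348 ang -176.8
pointer tip [ 0.5127 -0.023 ] r 0.1144 ang -176.4
rim1 [0.5333 0.0321] r 0.1051 ang 152.8
rim2 [ 0.5415 -0.0728] r 0.1026 ang -146.3
rim3 [ 0.632  -0.1266] r 0.1108 ang -87.3
pin [0.5977 0.0591] r 0.0804 ang 111.2
pin [0.5677 0.0395] r 0.081 ang 136.9
pin [ 0.5443 -0.0035] r 0.0834 ang 171.5
pin [ 0.5457 -0.0403] r 0.0847 ang -163.2
pin [ 0.5728 -0.0829] r 0.086 ang -128.9
pin [ 0.6048 -0.0983] r 0.0853 ang -104.9
pin [ 0.6542 -0.0955] r 0.0841 ang -71.0
pin [0.7063 0.0044] r 0.082 ang 14.3
bracket foot [ 0.6956 -0.0549] r 0.0791 ang -29.5
lug top [ 0.6915 -0.0454] r 0.0711 ang -24.5
handle [ 0.5005 -0.1879] r 0.2134 ang -126.3
side proj [array([287.89572021, 166.21301497]), array([287.54684541, 172.93187547]), array([287.00545338, 183.32799714])]
tray [0.60033767 0.37773072]
tray [0.59526602 0.18354951]
tray [0.33377461 0.20047578]
tray [0.33939923 0.39349706]
done foot [0.56654028 0.2781411 ]
done foot [0.50744301 0.2949286 ]
```

View pics/c2.png

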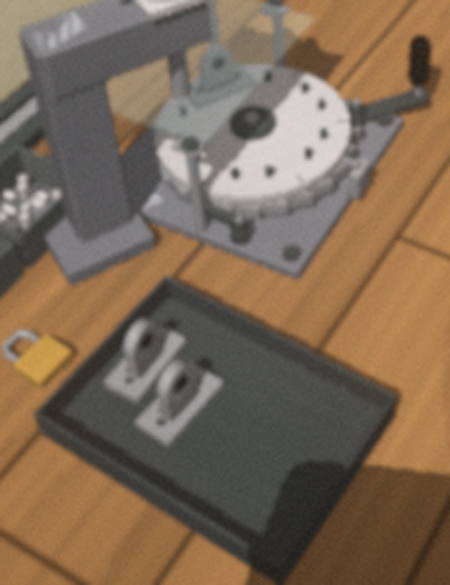

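The side crop shows the tray's free half towards the robot, with the finished brackets at (150,350) and (185,395), and the handle upright at (420,60). The nest is at about -26.7°, the bay at -177.3°, so the dial has about 150° (2.63 rad) to go. The handle is at about -126.3°.

Request:
play_rows --grip '[0.085, 0.085, 0.085, 0.085, 0.085, 0.085, 0.085, 0.085, 0.085, 0.085, 0.085, 0.085]' --translation '[[0.031, -0.0224, 0], [0.031, -0.0224, 0], [0.031, -0.0224, 0], [0.031, -0.0224, 0], [0.031, -0.0224, 0], [0.031, -0.0224, 0], [0.031, -0.0224, 0], [0.031, -0.0224, 0], [0.031, -0.0224, 0], [0.031, -0.0224, 0], [0.031, -0.0224, 0], [0.031, -0.0224, 0]]' --delta_rot '[[0, 0, 0], [0, 0, 0], [0, 0, 0], [0, 0, 0], [0, 0, 0], [0, 0, 0], [0, 0, 0], [0, 0, 0], [0, 0, 0], [0, 0, 0], [0, 0, 0], [0, 0, 0]]'

```text
time_s: 1.1
eef_pos: [0.4521, -0.2461, 0.2446]
ee_rot: [0.991, 0.13, -0.0, -0.0]
contact_force: [1.0, -0.7, -0.0]
grip_width: 0.085
grip_force: 0.0
```

```bash
cat >> h.py <<'E'
def diff(xyz,xang,p=None,q=None):
    "tool-frame shift and turn from the present pose to a tool-down pose with tool x at xang deg"
    s=bot.read_state(); T=R.from_quat(s['ee_rot']); a=np.radians(xang)
    G=R.from_matrix(np.array([[np.cos(a),np.sin(a),0],[np.sin(a),-np.cos(a),0],[0,0,-1]]).T)
    print('t',s['time_s'],'pos',s['eef_pos'].round(4),'xang',np.degrees(np.arctan2(*T.as_matrix()[[1,0],0])).round(2),
     'F',s['contact_force'].round(1),'w',round(s['grip_width'],4),'shift',T.inv().apply(np.array(xyz)-s['eef_pos']).round(4),'turn',(T.inv()*G).as_rotvec().round(4),'shift@goal',G.inv().apply(np.array(xyz)-s['eef_pos']).round(4),'q',s['qpos'].round(2))
E
python3 -c "
from h import *
diff([.4998,-.1885,.102],53.7)"
```

```text
t 1.1 pos [ 0.4521 -0.2461  0.2446] xang 14.99 F [ 1.  -0.7 -0. ] w 0.085 shift [ 0.061  -0.0433  0.1425] turn [-1.000e-04  2.000e-04 -6.756e-01] shift@goal [0.0747 0.0043 0.1426] q [ 0.62  0.24 -0.26  1.85  0.07  1.06 -0.97]
```

Request:
play_rows --grip '[0.085, 0.085, 0.085, 0.085, 0.085, 0.085, 0.085, 0.085, 0.085]' --translation '[[0, 0, 0], [0, 0, 0], [0, 0, 0], [0, 0, 0], [0, 0, 0], [0, 0, 0], [0.035, 0.002, 0], [0.035, 0.002, 0], [0.0045, 0, 0.02]]' --delta_rot '[[0, 0, -0.1126], [0, 0, -0.1126], [0, 0, -0.1126], [0, 0, -0.1126], [0, 0, -0.1126], [0, 0, -0.1126], [0, 0, 0], [0, 0, 0], [0, 0, 0]]'

```text
time_s: 1.85
eef_pos: [0.5039, -0.1853, 0.2276]
ee_rot: [0.891, 0.454, 0.004, 0.001]
contact_force: [1.2, 0.7, -0.1]
grip_width: 0.085
grip_force: 0.0
```

```bash
python3 -c "
from h import *
diff([.4998,-.1885,.102],53.7)
p,im=snap('wrist','w1.png'); print(proj(p,[.4998,-.1885,.113]),p['origin'],p['rotation'])"
```

```text
t 1.85 pos [ 0.5039 -0.1853  0.2276] xang 54.0 F [ 1.2  0.7 -0.1] w 0.085 shift [-0.0057 -0.0021  0.1256] turn [ 0.0056 -0.0052  0.0052] shift@goal [-0.005  -0.0014  0.1256] q [ 0.59  0.3  -0.4   1.82  0.13  1.04 -0.49]
[256.57912643 197.78431068] [ 0.54126836 -0.13125099  0.36737036] [-0.11466467  0.03428352 -0.30723119  0.94407926]
```

View pics/w1.png

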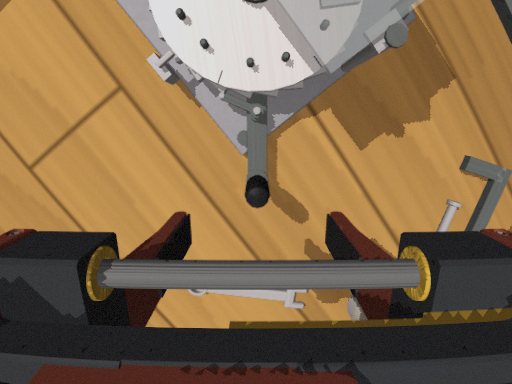

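The wrist view shows the handle's top at about (257,191), centred between the fingers as predicted, 6 px further in along tool x.

Request:
play_rows --grip '[0.085, 0.085, 0.085, 0.085, 0.085, 0.02, 0.02, 0.02, 0.02, 0.02]' --translation '[[-0.003, -0.0015, 0.024], [0, 0, 0.033], [0, 0, 0.033], [0, 0, 0.025], [0, 0, 0.01], [0, 0, 0], [0, 0, 0], [0, 0, 0], [0, 0, 0], [0, 0, 0]]' --delta_rot '[[0.0056, -0.0052, 0.005], [0, 0, 0], [0, 0, 0], [0, 0, 0], [0, 0, 0], [0, 0, 0], [0, 0, 0], [0, 0, 0], [0, 0, 0], [0, 0, 0]]'

```text
time_s: 2.73
eef_pos: [0.4959, -0.1921, 0.1011]
ee_rot: [0.893, 0.449, -0.003, -0.0]
contact_force: [-0.1, 0.4, 1.4]
grip_width: 0.0555
grip_force: 0.0
```

```bash
python3 -c "
from h import *
diff([.4998,-.1885,.102],53.7)"
```

```text
t 2.7333 pos [ 0.4959 -0.1921  0.1011] xang 53.41 F [-0.1  0.4  1.4] w 0.0555 shift [ 0.0052  0.001  -0.0009] turn [-0.0032  0.0047 -0.0051] shift@goal [ 0.0052  0.001  -0.0009] q [ 0.55  0.46 -0.35  1.94  0.22  0.78 -0.56]
```

Request:
play_rows --grip '[0.02, 0.02, 0.02, 0.02, 0.02, 0.02, 0.02]' --translation '[[0.003, 0.0005, 0], [0.003, 0.0005, 0], [0, 0, 0], [0, 0, 0], [0, 0, 0], [0, 0, 0], [0, 0, 0]]' --delta_rot '[[0, 0, 0], [0, 0, 0], [0, 0, 0], [0, 0, 0], [0, 0, 0], [0, 0, 0], [0, 0, 0]]'

```text
time_s: 3.32
eef_pos: [0.4999, -0.1873, 0.0998]
ee_rot: [0.893, 0.45, -0.003, -0.001]
contact_force: [0.6, 1.8, 1.5]
grip_width: 0.025
grip_force: 30.0
```

```bash
python3 -c "
from h import *
diff([.4998,-.1885,.102],53.7)"
```

```text
t 3.3167 pos [ 0.4999 -0.1873  0.0998] xang 53.43 F [0.6 1.8 1.5] w 0.025 shift [-0.001   0.0007 -0.0022] turn [-0.005   0.0046 -0.0047] shift@goal [-0.001   0.0007 -0.0022] q [ 0.54  0.46 -0.35  1.94  0.22  0.79 -0.57]
```

Request:
play_rows --grip '[0.02, 0.02, 0.02, 0.02, 0.02, 0.02, 0.02, 0.02, 0.02, 0.02]' --translation '[[0.0004, 0.0134, 0], [0.0004, 0.0134, 0], [0.0004, 0.0134, 0], [0.0004, 0.0134, 0], [0.0004, 0.0134, 0], [0.0004, 0.0134, 0], [0.0004, 0.0134, 0], [0.0004, 0.0134, 0], [0.0001, 0.0073, 0], [0, 0, 0]]' --delta_rot '[[0, 0, -0.0625], [0, 0, -0.0625], [0, 0, -0.0625], [0, 0, -0.0625], [0, 0, -0.0625], [0, 0, -0.0625], [0, 0, -0.0625], [0, 0, -0.0625], [0, 0, -0.034], [0, 0, 0]]'

```text
time_s: 4.15
eef_pos: [0.6074, -0.2276, 0.0998]
ee_rot: [0.742, 0.671, -0.002, -0.002]
contact_force: [2.1, 3.1, 6.9]
grip_width: 0.025
grip_force: 30.0
```

```bash
cat >> h.py <<'E'
AX=np.array([.6268,-.0159]); YAW=2.6
def lev():
    s=bot.read_state(); v=s['eef_pos'][:2]-AX; a=np.degrees(np.arctan2(v[1],v[0]))
    T=R.from_quat(s['ee_rot']).as_matrix()
    print('t',round(s['time_s'],2),'r',np.hypot(*v).round(4),'z',s['eef_pos'][2].round(4),'ang',a.round(2),'lever',np.radians(-122+YAW-a).round(3),'xang',np.degrees(np.arctan2(T[1,0],T[0,0])).round(2),'tilt',T[:2,2].round(4),'F',s['contact_force'].round(1),'w',round(s['grip_width'],4),'q',s['qpos'].round(2))
E
python3 -c "
from h import *
lev()"
```

```text
t 4.15 r 0.2126 z 0.0998 ang -95.24 lever -0.422 xang 84.22 tilt [-0.0044  0.0002] F [2.1 3.1 6.9] w 0.025 q [ 0.59  0.64 -0.45  1.64  0.33  0.94 -0.08]
```

Request:
play_rows --grip '[0.02, 0.02, 0.02, 0.02, 0.02, 0.02, 0.02, 0.02, 0.02, 0.02, 0.02, 0.02]' --translation '[[0.0004, -0.0134, 0], [0.0004, -0.0134, 0], [0.0004, -0.0134, 0], [0.0004, -0.0134, 0], [0.0004, -0.0134, 0], [0.0004, -0.0134, 0], [0.0004, -0.0134, 0], [0.0004, -0.0134, 0], [0.0004, -0.0134, 0], [0.0004, -0.0134, 0], [0.0004, -0.0134, 0], [0.0004, -0.0134, 0]]' --delta_rot '[[0, 0, 0.0625], [0, 0, 0.0625], [0, 0, 0.0625], [0, 0, 0.0625], [0, 0, 0.0625], [0, 0, 0.0625], [0, 0, 0.0625], [0, 0, 0.0625], [0, 0, 0.0625], [0, 0, 0.0625], [0, 0, 0.0625], [0, 0, 0.0625]]'

```text
time_s: 5.15
eef_pos: [0.4665, -0.1571, 0.0999]
ee_rot: [0.937, 0.349, -0.002, 0.0]
contact_force: [7.4, -0.7, -8.5]
grip_width: 0.0252
grip_force: 30.0
```

```bash
python3 -c "
from h import *
lev()"
```

```text
t 5.15 r 0.2136 z 0.0999 ang -138.64 lever 0.336 xang 40.85 tilt [-0.004  -0.0019] F [ 7.4 -0.7 -8.5] w 0.0252 q [ 0.48  0.4  -0.32  2.04  0.18  0.74 -0.81]
```

Request:
play_rows --grip '[0.02, 0.02, 0.02]' --translation '[[0.0004, -0.0134, 0], [0.0001, -0.0043, 0], [0, 0, 0]]' --delta_rot '[[0, 0, 0.0625], [0, 0, 0.02], [0, 0, 0]]'

```text
time_s: 5.4
eef_pos: [0.4543, -0.142, 0.0998]
ee_rot: [0.95, 0.312, -0.004, -0.001]
contact_force: [2.7, 1.5, -4.5]
grip_width: 0.0253
grip_force: 30.0
```

```bash
cat >> h.py <<'E'
def pins(name,f=None):
    p,im=snap(name,f) if f else None
    g=cv2.cvtColor(im,cv2.COLOR_RGB2GRAY); out=[]
    m=(g<120).astype(np.uint8); n,l,st,ce=cv2.connectedComponentsWithStats(m,connectivity=4)
    for i in range(1,n):
        if 3<=st[i,4]<=400:
            q=onz(p,ce[i],.073)[:2]-AX; r=np.hypot(*q)
            if .076<r<.092: out.append((round(np.degrees(np.arctan2(q[1],q[0])),1),round(r,4),int(st[i,4]),ce[i].round(0).tolist()))
    print(name); [print(o) for o in sorted(out)]
    return p,im
E
python3 -c "
from h import *
lev(); pins('top','t2.png'); pins('side','s2.png')"
python3 - <<'E'
import cv2,numpy as np
t=cv2.imread('pics/t2.png')[95:220,190:323];s=cv2.imread('pics/s2.png')[150:275,165:298]
cv2.imwrite('pics/c3.png',cv2.resize(np.hstack([t,s]),None,fx=3,fy=3,interpolation=cv2.INTER_CUBIC))
E
```

```text
t 5.4 r 0.2137 z 0.0998 ang -143.83 lever 0.426 xang 36.35 tilt [-0.0072 -0.0008] F [ 2.7  1.5 -4.5] w 0.0253 q [ 0.45  0.38 -0.31  2.07  0.17  0.72 -0.9 ]
top
(np.float64(-164.2), np.float64(0.0862), 5, [250.0, 192.0])
(np.float64(-139.9), np.float64(0.0863), 4, [262.0, 186.0])
(np.float64(-106.6), np.float64(0.0851), 6, [272.0, 170.0])
(np.float64(-57.8), np.float64(0.0781), 8, [266.0, 145.0])
(np.float64(-21.7), np.float64(0.0818), 3, [252.0, 133.0])
(np.float64(101.1), np.float64(0.0816), 8, [211.0, 168.0])
(np.float64(137.2), np.float64(0.0826), 6, [220.0, 184.0])
(np.float64(161.9), np.float64(0.084), 4, [232.0, 192.0])
side
(np.float64(-144.3), np.float64(0.0825), 4, [250.0, 194.0])
(np.float64(-46.3), np.float64(0.0807), 4, [216.0, 180.0])
(np.float64(-15.9), np.float64(0.0767), 3, [203.0, 185.0])
(np.float64(19.4), np.float64(0.0818), 4, [193.0, 194.0])
(np.float64(45.0), np.float64(0.0858), 4, [190.0, 202.0])
(np.float64(63.1), np.float64(0.0787), 34, [196.0, 207.0])
(np.float64(79.4), np.float64(0.0897), 4, [198.0, 214.0])
(np.float64(100.1), np.float64(0.0885), 14, [208.0, 218.0])
(np.float64(134.1), np.float64(0.0888), 3, [227.0, 218.0])
(np.float64(157.8), np.float64(0.0887), 3, [239.0, 214.0])
```

View pics/c3.png

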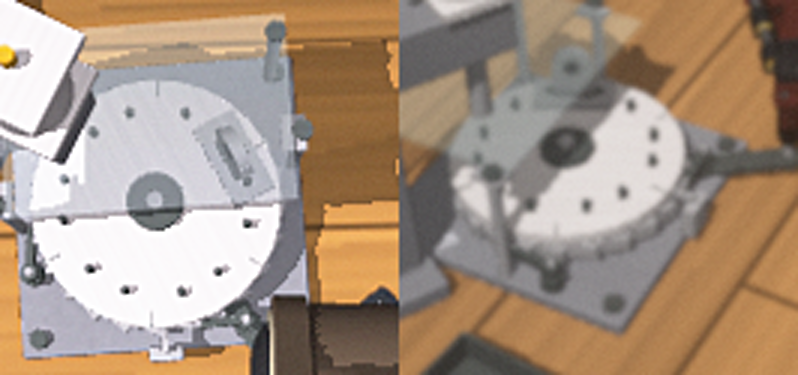

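The top crop shows the bracket has turned to about -62°, still under the guard's edge. I now do the next return and drive strokes.

Request:
play_rows --grip '[0.02, 0.02, 0.02, 0.02, 0.02, 0.02, 0.02, 0.02, 0.02, 0.02, 0.02, 0.02]' --translation '[[0.0005, 0.015, 0], [0.0005, 0.015, 0], [0.0005, 0.015, 0], [0.0005, 0.015, 0], [0.0005, 0.015, 0], [0.0005, 0.015, 0], [0.0005, 0.015, 0], [0.0005, 0.015, 0], [0.0005, 0.015, 0], [0.0005, 0.015, 0], [0.0005, 0.015, 0], [0.0005, 0.015, 0]]' --delta_rot '[[0, 0, -0.07], [0, 0, -0.07], [0, 0, -0.07], [0, 0, -0.07], [0, 0, -0.07], [0, 0, -0.07], [0, 0, -0.07], [0, 0, -0.07], [0, 0, -0.07], [0, 0, -0.07], [0, 0, -0.07], [0, 0, -0.07]]'

```text
time_s: 6.5
eef_pos: [0.6075, -0.2277, 0.0998]
ee_rot: [0.739, 0.674, -0.002, -0.003]
contact_force: [-1.8, 7.7, 10.2]
grip_width: 0.0256
grip_force: 30.0
```

```bash
python3 -c "
from h import *
lev()"
```

```text
t 6.5 r 0.2127 z 0.0998 ang -95.21 lever -0.422 xang 84.74 tilt [-0.0071  0.0017] F [-1.8  7.7 10.2] w 0.0256 q [ 0.59  0.65 -0.46  1.64  0.33  0.94 -0.07]
```

Request:
play_rows --grip '[0.02, 0.02, 0.02, 0.02, 0.02, 0.02, 0.02, 0.02, 0.02, 0.02, 0.02, 0.02]' --translation '[[0.0005, -0.015, 0], [0.0005, -0.015, 0], [0.0005, -0.015, 0], [0.0005, -0.015, 0], [0.0005, -0.015, 0], [0.0005, -0.015, 0], [0.0005, -0.015, 0], [0.0005, -0.015, 0], [0.0005, -0.015, 0], [0.0005, -0.015, 0], [0.0005, -0.015, 0], [0.0005, -0.015, 0]]' --delta_rot '[[0, 0, 0.07], [0, 0, 0.07], [0, 0, 0.07], [0, 0, 0.07], [0, 0, 0.07], [0, 0, 0.07], [0, 0, 0.07], [0, 0, 0.07], [0, 0, 0.07], [0, 0, 0.07], [0, 0, 0.07], [0, 0, 0.07]]'

```text
time_s: 7.5
eef_pos: [0.4554, -0.1436, 0.0999]
ee_rot: [0.951, 0.31, -0.002, -0.0]
contact_force: [9.9, -1.3, -12.3]
grip_width: 0.025
grip_force: 30.0
```

Request:
play_rows --grip '[0.02, 0.02, 0.02, 0.02, 0.02, 0.02, 0.02, 0.02, 0.02, 0.02, 0.02, 0.02]' --translation '[[0.0005, 0.015, 0], [0.0005, 0.015, 0], [0.0005, 0.015, 0], [0.0005, 0.015, 0], [0.0005, 0.015, 0], [0.0005, 0.015, 0], [0.0005, 0.015, 0], [0.0005, 0.015, 0], [0.0005, 0.015, 0], [0.0005, 0.015, 0], [0.0005, 0.015, 0], [0.0005, 0.015, 0]]' --delta_rot '[[0, 0, -0.07], [0, 0, -0.07], [0, 0, -0.07], [0, 0, -0.07], [0, 0, -0.07], [0, 0, -0.07], [0, 0, -0.07], [0, 0, -0.07], [0, 0, -0.07], [0, 0, -0.07], [0, 0, -0.07], [0, 0, -0.07]]'

```text
time_s: 8.5
eef_pos: [0.6073, -0.2277, 0.0998]
ee_rot: [0.739, 0.674, -0.002, -0.003]
contact_force: [-1.2, 10.0, 8.6]
grip_width: 0.0251
grip_force: 30.0
```

```bash
cat >> h.py <<'E'
from scipy.optimize import least_squares
def phase(obs):
    "obs (ang deg, r): fit 6-fold pin pattern with a free small centre shift; returns nest angle mod 60"
    P=np.array([[r*np.cos(np.radians(a)),r*np.sin(np.radians(a))] for a,r in obs])
    tpl=np.array([60*k+s*17.35 for k in range(6) for s in(-1,1)])
    def f(q):
        a=np.radians(tpl+q[2]); T=.0838*np.c_[np.cos(a),np.sin(a)]+q[:2]
        return np.linalg.norm(P[:,None]-T[None],axis=2).min(1)
    return min((least_squares(f,[0,0,g],x_scale=[.001,.001,1],loss='soft_l1',f_scale=.002) for g in range(0,60,6)),key=lambda r:r.cost)
E
python3 -c "
from h import *
lev()
a=phase([(111.2,.0804),(136.9,.081),(171.5,.0834),(-163.2,.0847),(-128.9,.086),(-104.9,.0853),(-71,.0841),(14.3,.082)]);print(a.x,a.cost)
a=phase([(-164.2,.0862),(-139.9,.0863),(-106.6,.0851),(101.1,.0816),(137.2,.0826),(161.9,.084)]);print(a.x,a.cost)
pins('top','t3.png')
"
```

```text
t 8.5 r 0.2127 z 0.0998 ang -95.26 lever -0.421 xang 84.76 tilt [-0.007   0.0022] F [-1.2 10.   8.6] w 0.0251 q [ 0.6   0.65 -0.46  1.64  0.33  0.94 -0.07]
[-4.66764786e-04 -2.27897399e-03  3.27650294e+01] 4.480881423967558e-06
[-1.63016339e-03 -2.36816177e-03 -2.82041505e+00] 2.2199914519076288e-06
top
(np.float64(-150.1), np.float64(0.0849), 4, [258.0, 188.0])
(np.float64(-125.2), np.float64(0.0853), 7, [268.0, 179.0])
(np.float64(-108.9), np.float64(0.0859), 36, [272.0, 171.0])
(np.float64(91.2), np.float64(0.0811), 3, [210.0, 163.0])
(np.float64(116.4), np.float64(0.0815), 4, [214.0, 176.0])
(np.float64(151.4), np.float64(0.0835), 6, [226.0, 189.0])
(np.float64(176.4), np.float64(0.085), 5, [239.0, 193.0])
```

Request:
play_rows --grip '[0.02, 0.02, 0.02, 0.02, 0.02, 0.02, 0.02, 0.02, 0.02, 0.02, 0.02, 0.02]' --translation '[[0.0005, -0.015, 0], [0.0005, -0.015, 0], [0.0005, -0.015, 0], [0.0005, -0.015, 0], [0.0005, -0.015, 0], [0.0005, -0.015, 0], [0.0005, -0.015, 0], [0.0005, -0.015, 0], [0.0005, -0.015, 0], [0.0005, -0.015, 0], [0.0005, -0.015, 0], [0.0005, -0.015, 0]]' --delta_rot '[[0, 0, 0.07], [0, 0, 0.07], [0, 0, 0.07], [0, 0, 0.07], [0, 0, 0.07], [0, 0, 0.07], [0, 0, 0.07], [0, 0, 0.07], [0, 0, 0.07], [0, 0, 0.07], [0, 0, 0.07], [0, 0, 0.07]]'

```text
time_s: 9.55
eef_pos: [0.4555, -0.1438, 0.0999]
ee_rot: [0.951, 0.311, -0.002, -0.0]
contact_force: [11.0, -0.6, -14.1]
grip_width: 0.0254
grip_force: 30.0
```

```bash
python3 -c "
from h import *
lev()"
```

```text
t 9.55 r 0.2138 z 0.0999 ang -143.26 lever 0.416 xang 36.2 tilt [-0.0036 -0.001 ] F [ 11.   -0.6 -14.1] w 0.0254 q [ 0.46  0.38 -0.31  2.07  0.17  0.72 -0.9 ]
```

Request:
play_rows --grip '[0.02, 0.02, 0.02, 0.02, 0.02, 0.02, 0.02, 0.02, 0.02, 0.02]' --translation '[[0.0005, 0.015, 0], [0.0005, 0.015, 0], [0.0005, 0.015, 0], [0.0005, 0.015, 0], [0.0005, 0.015, 0], [0.0005, 0.015, 0], [0.0005, 0.015, 0], [0.0005, 0.015, 0], [0.0005, 0.015, 0], [0, 0, 0]]' --delta_rot '[[0, 0, -0.07], [0, 0, -0.07], [0, 0, -0.07], [0, 0, -0.07], [0, 0, -0.07], [0, 0, -0.07], [0, 0, -0.07], [0, 0, -0.07], [0, 0, -0.07], [0, 0, 0]]'

```text
time_s: 10.38
eef_pos: [0.5652, -0.2198, 0.0998]
ee_rot: [0.805, 0.593, -0.001, -0.002]
contact_force: [3.5, 7.0, 6.1]
grip_width: 0.0254
grip_force: 30.0
```

```bash
python3 -c "
from h import *
lev()
pins('top','t4.png');p,im=snap('wrist','w4.png');print(p)
t=cv2.imread('pics/t4.png')[95:220,190:323];w=cv2.imread('pics/w4.png')
cv2.imwrite('pics/c4.png',np.hstack([cv2.resize(t,(409,384),interpolation=cv2.INTER_CUBIC),w[:,:384]]))
"
```

```text
t 10.38 r 0.213 z 0.0998 ang -106.81 lever -0.22 xang 72.8 tilt [-0.0041  0.002 ] F [3.5 7.  6.1] w 0.0254 q [ 0.59  0.58 -0.42  1.75  0.29  0.88 -0.25]
top
(np.float64(-150.2), np.float64(0.0837), 67, [257.0, 188.0])
(np.float64(-110.8), np.float64(0.0855), 5, [271.0, 172.0])
(np.float64(106.2), np.float64(0.0814), 4, [212.0, 170.0])
(np.float64(132.0), np.float64(0.0825), 6, [218.0, 182.0])
(np.float64(166.6), np.float64(0.0844), 7, [234.0, 192.0])
{'vertical_fov': 69.63710219838792, 'cx': 257.9790120009865, 'cy': 189.16985401727544, 'k1': -0.06128053793354369, 'origin': array([ 0.58440107, -0.15607158,  0.23928357]), 'rotation': array([-0.12021479,  0.02086967, -0.14965453,  0.98118112])}
```

View pics/c4.png

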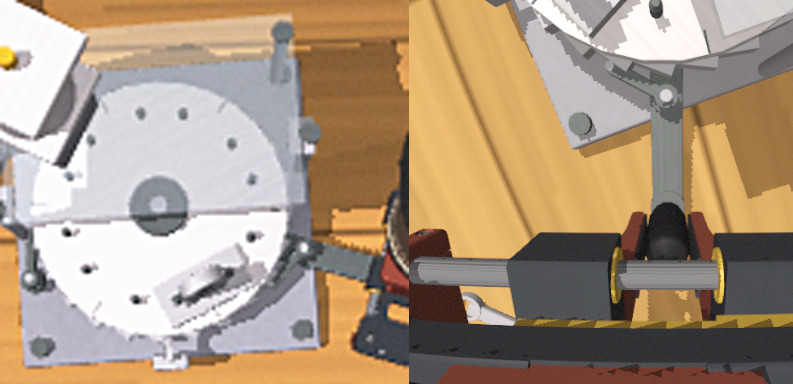

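The bracket is now in the open sector, with its middle at about (205,280) in the left crop, roughly 25° short of the pointer at (168,350).

Request:
play_rows --grip '[0.02, 0.02, 0.02, 0.02, 0.02, 0.02, 0.02, 0.02]' --translation '[[0.0005, -0.015, 0], [0.0005, -0.015, 0], [0.0005, -0.015, 0], [0.0005, -0.015, 0], [0.0005, -0.015, 0], [0.0005, -0.015, 0], [0.0005, -0.015, 0], [0, 0, 0]]' --delta_rot '[[0, 0, 0.07], [0, 0, 0.07], [0, 0, 0.07], [0, 0, 0.07], [0, 0, 0.07], [0, 0, 0.07], [0, 0, 0.07], [0, 0, 0]]'

```text
time_s: 11.15
eef_pos: [0.4731, -0.1643, 0.0998]
ee_rot: [0.926, 0.377, -0.003, -0.002]
contact_force: [5.0, 6.3, -6.7]
grip_width: 0.0252
grip_force: 30.0
```

```bash
python3 -c "
from h import *
lev()
a=phase([(-110.8,.0855),(106.2,.0814),(132,.0825),(166.6,.0844)]);print(a.x,a.cost)
a=phase([(91.2,.0811),(116.4,.0815),(151.4,.0835),(176.4,.085),(-150.1,.0849),(-125.2,.0853)]);print(a.x,a.cost)
pins('top','t5.png');p,im=snap('wrist','w5.png')
t=cv2.imread('pics/t5.png')[150:220,200:290];w=cv2.imread('pics/w5.png')
cv2.imwrite('pics/c5.png',np.hstack([cv2.resize(t,(494,384),interpolation=cv2.INTER_CUBIC),w[:,:306]]))
"
```

```text
t 11.15 r 0.2136 z 0.0998 ang -136.01 lever 0.29 xang 44.28 tilt [-0.006  0.001] F [ 5.   6.3 -6.7] w 0.0252 q [ 0.5   0.41 -0.33  2.02  0.19  0.75 -0.74]
[-1.44705378e-03 -2.45172458e-03  2.73098033e+01] 9.72895310308754e-07
[-1.19696609e-03 -1.98576665e-03  1.23355998e+01] 2.3739865000157766e-06
top
(np.float64(-171.9), np.float64(0.0829), 65, [246.0, 192.0])
(np.float64(-132.4), np.float64(0.0857), 3, [265.0, 182.0])
(np.float64(-98.4), np.float64(0.085), 6, [273.0, 165.0])
(np.float64(-13.9), np.float64(0.0814), 3, [248.0, 132.0])
(np.float64(83.7), np.float64(0.0814), 3, [210.0, 159.0])
(np.float64(109.6), np.float64(0.0812), 6, [212.0, 172.0])
(np.float64(144.4), np.float64(0.0829), 7, [223.0, 187.0])
```

View pics/c5.png

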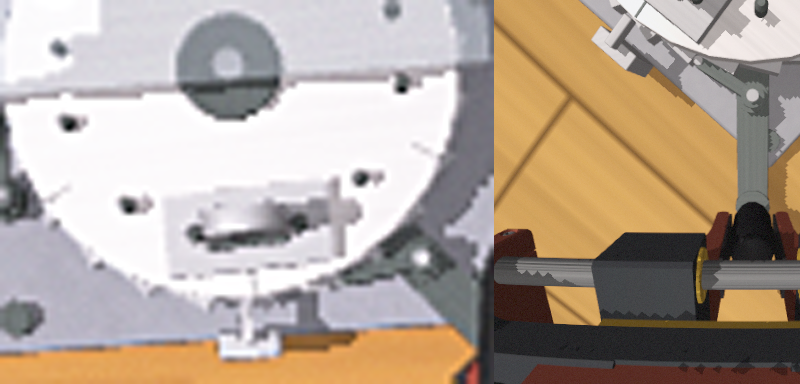

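The bracket is now nearly square at the pointer. The rim marks of its neighbours are at (58,192) and (425,150), and the pointer finger is at (247,300) in the crop.

```bash
python3 -c "
from h import *
pt=camera_params('top');c=384/70
P=lambda u,v,z:onz(pt,(200+(u+.5)/c-.5,150+(v+.5)/c-.5),z)[:2]
def s(n,q):
  d=q-AX; print(n,q.round(4),np.hypot(*d).round(4),np.degrees(np.arctan2(d[1],d[0])).round(2))
s('rimL',P(58,192,.06));s('rimR',P(425,150,.06));s('tip',P(249,295,.056));s('ptr base',P(250,350,.05));s('hub',P(229,62,.075))
a=phase([(-132.4,.0857),(-98.4,.085),(83.7,.0814),(109.6,.0812),(144.4,.0829)]);print(a.x,a.cost)
q=[P(*u,.068) for u in[(163,200),(338,178),(346,250),(173,277)]];s('foot',np.mean(q,0))
d=(q[1]+q[2]-q[0]-q[3]);print('foot long axis',np.degrees(np.arctan2(d[1],d[0])))
a,b=P(0,352,.016),P(470,332,.016);d=a-b;print('base edge',np.degrees(np.arctan2(d[1],d[0]))-90)
"
```

```text
rimL [0.5682 0.0682] 0.1025 124.86
rimR [ 0.5842 -0.1108] 0.104 -114.15
tip [ 0.516  -0.0237] 0.1111 -175.95
ptr base [ 0.4895 -0.0234] 0.1375 -176.88
hub [ 0.6272 -0.0173] 0.0015 -74.13
[-1.49217577e-03 -2.04203166e-03  5.22465273e+00] 2.0761849923127596e-06
foot [ 0.5483 -0.0279] 0.0794 -171.33
foot long axis -83.35061120628636
base edge 1.1437970163872393
```

Request:
play_rows --grip '[0.02, 0.02, 0.02, 0.02, 0.02]' --translation '[[0.0001, -0.0043, 0], [0.0001, -0.0043, 0], [0, 0, 0], [0, 0, 0], [0, 0, 0]]' --delta_rot '[[0, 0, 0.02], [0, 0, 0.02], [0, 0, 0], [0, 0, 0], [0, 0, 0]]'

```text
time_s: 11.67
eef_pos: [0.4689, -0.1598, 0.0999]
ee_rot: [0.933, 0.36, -0.002, -0.001]
contact_force: [6.7, 2.8, -5.9]
grip_width: 0.0252
grip_force: 30.0
```

```bash
python3 -c "
from h import *
lev()
pins('top','t6.png')"
```

```text
t 11.67 r 0.2136 z 0.0999 ang -137.65 lever 0.319 xang 42.17 tilt [-0.0049  0.0002] F [ 6.7  2.8 -5.9] w 0.0252 q [ 0.49  0.4  -0.32  2.03  0.19  0.74 -0.78]
top
(np.float64(-172.6), np.float64(0.083), 69, [246.0, 192.0])
(np.float64(-132.9), np.float64(0.0859), 5, [265.0, 183.0])
(np.float64(-99.9), np.float64(0.0849), 6, [273.0, 166.0])
(np.float64(-41.0), np.float64(0.0819), 3, [261.0, 138.0])
(np.float64(20.8), np.float64(0.0803), 3, [230.0, 134.0])
(np.float64(47.0), np.float64(0.0801), 4, [218.0, 142.0])
(np.float64(108.3), np.float64(0.081), 6, [212.0, 172.0])
(np.float64(143.1), np.float64(0.0826), 4, [222.0, 186.0])
```

Request:
play_rows --grip '[0.06, 0.06, 0.06, 0.06, 0.06, 0.06, 0.06, 0.06, 0.06]' --translation '[[0, 0, 0], [0, 0, 0], [0, 0, 0], [0, 0, -0.02], [0, 0, -0.035], [0, 0, -0.035], [0, 0, -0.035], [0, 0, -0.035], [0, 0, 0]]' --delta_rot '[[0, 0, 0], [0, 0, 0], [0, 0, 0], [0, 0, 0], [0, 0, 0], [0, 0, 0], [0, 0, 0], [0, 0, 0], [0, 0, 0]]'

```text
time_s: 12.47
eef_pos: [0.4708, -0.1613, 0.2664]
ee_rot: [0.933, 0.359, -0.0, 0.002]
contact_force: [0.1, 0.5, 0.8]
grip_width: 0.06
grip_force: 0.0
```

```bash
python3 -c "
from h import *
b=AX+.08*np.array([np.cos(np.radians(-176.5)),np.sin(np.radians(-176.5))]);print(b)
diff([b[0],b[1],.26],93.5)"
```

```text
[ 0.54694922 -0.02078388]
t 12.4667 pos [ 0.4708 -0.1613  0.2664] xang 42.03 F [0.1 0.5 0.8] w 0.06 shift [ 0.1506 -0.0534  0.0059] turn [ 0.0027  0.0037 -0.8984] shift@goal [0.1356 0.0846 0.0064] q [ 0.54  0.2  -0.36  1.85  0.08  1.1  -0.68]
```

```bash
python3 -c "
from h import *
pt=camera_params('top');c=4.5
P=lambda u,v,z:onz(pt,(190+(u+.5)/c-.5,95+(v+.5)/c-.5),z)[:2].round(3)
for z in(.15,.2,.25,.3): print(z,P(92,245,z),P(143,140,z))
for z in(.3,.37): print(z,P(130,58,z),P(63,200,z))
"
```

```text
0.15 [0.644 0.054] [0.701 0.025]
0.2 [0.633 0.046] [0.687 0.019]
0.25 [0.622 0.038] [0.672 0.013]
0.3 [0.61  0.031] [0.657 0.007]
0.3 [0.695 0.013] [0.631 0.043]
0.37 [0.67  0.004] [0.613 0.031]
```

Request:
play_rows --grip '[0.06, 0.06, 0.06, 0.06, 0.06, 0.06, 0.06, 0.06]' --translation '[[0, 0, 0], [0, 0, 0], [0, 0, 0], [0, 0, 0], [0, 0, 0], [0, 0, 0], [0, 0, 0], [0, 0, 0]]' --delta_rot '[[0, 0, -0.1123], [0, 0, -0.1123], [0, 0, -0.1123], [0, 0, -0.1123], [0, 0, -0.1123], [0, 0, -0.1123], [0, 0, -0.1123], [0, 0, -0.1123]]'

```text
time_s: 13.13
eef_pos: [0.4677, -0.1608, 0.2595]
ee_rot: [0.683, 0.73, -0.003, -0.003]
contact_force: [0.6, 0.1, 0.3]
grip_width: 0.06
grip_force: 0.0
```

Request:
play_rows --grip '[0.05, 0.05, 0.05, 0.05, 0.05, 0.05]' --translation '[[0.035, 0.0075, 0], [0.035, 0.0075, 0], [0.035, 0.0075, 0], [0.035, 0.0075, 0], [0, 0, 0], [0, 0, 0]]' --delta_rot '[[0, 0, 0], [0, 0, 0], [0, 0, 0], [0, 0, 0], [0, 0, 0], [0, 0, 0]]'

```text
time_s: 13.63
eef_pos: [0.4894, -0.0171, 0.2594]
ee_rot: [0.683, 0.73, -0.003, -0.003]
contact_force: [0.6, -0.3, 0.6]
grip_width: 0.0497
grip_force: 0.0
```

```bash
python3 -c "
from h import *
diff([.547,-.0208,.26],93.5)
p,im=snap('wrist','w7.png');print(p['origin'],p['rotation'])
print(proj(p,[.547,-.0208,.128]),proj(p,[*AX,.06]))"
```

```text
t 13.6333 pos [ 0.4894 -0.0171  0.2594] xang 93.77 F [ 0.6 -0.3  0.6] w 0.0497 shift [-0.0075  0.0572 -0.0011] turn [-0.0082  0.0003  0.0047] shift@goal [-0.0072  0.0572 -0.0006] q [ 0.43  0.22 -0.57  1.86  0.13  1.11 -0.13]
[0.48606111 0.04954657 0.39882182] [-1.22435067e-01  1.47556192e-04  3.30199370e-02  9.91927072e-01]
[315.41605587 195.35868334] [367.87558952 181.4778125 ]
```

View pics/w7.png

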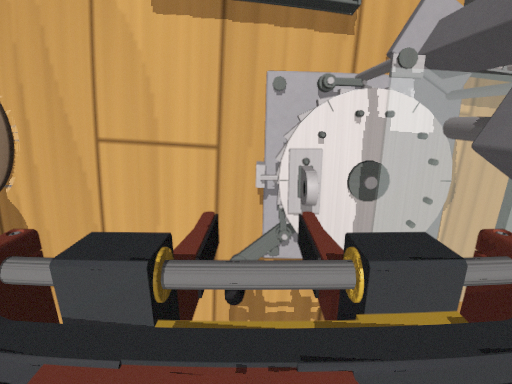

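The wrist view shows the bracket's foot spanning about (289–322, 149–214), the lug at (311,187), the pointer finger at (275,178) and the hub at (368,182). The bracket is square at the pointer.

```bash
python3 -c "
from h import *
im=cv2.imread('pics/w7.png');g=cv2.cvtColor(im,6).astype(int)
for r in(152,156,208,211): print('row',r,list(zip(range(282,328),g[r,282:328]))[::1][0][0],g[r,282:328].tolist())
for c in(291,294,296): print('col',c,'from142',g[142:222,c].tolist())
for r in(178,186,194): print('row',r,'from298',g[r,298:326].tolist())
for c in(306,310,314): print('col',c,'from160',g[160:212,c].tolist())
for c in(270,274): print('ptr col',c,'from168',g[168:190,c].tolist())
"
```

```text
row 152 282 [182, 157, 194, 221, 225, 225, 210, 179, 178, 186, 189, 186, 187, 184, 187, 188, 188, 188, 188, 188, 189, 189, 188, 188, 188, 185, 185, 189, 188, 191, 191, 188, 188, 187, 192, 190, 189, 188, 192, 187, 194, 215, 218, 219, 222, 221]
row 156 282 [171, 204, 222, 223, 223, 225, 198, 165, 176, 188, 187, 188, 186, 184, 187, 191, 189, 188, 190, 188, 189, 186, 187, 184, 182, 186, 187, 188, 190, 192, 188, 188, 189, 187, 190, 191, 189, 189, 190, 186, 196, 216, 218, 220, 221, 220]
row 208 282 [105, 133, 196, 214, 215, 181, 163, 183, 186, 185, 186, 185, 184, 186, 185, 184, 187, 190, 157, 123, 124, 127, 125, 125, 126, 128, 127, 126, 127, 126, 169, 183, 183, 181, 181, 187, 184, 191, 208, 212, 215, 217, 218, 217, 217, 216]
row 211 282 [87, 79, 137, 197, 215, 184, 166, 186, 184, 184, 185, 182, 183, 186, 184, 185, 188, 188, 186, 154, 119, 112, 105, 102, 97, 100, 99, 105, 110, 111, 160, 183, 182, 180, 184, 185, 183, 197, 208, 213, 215, 216, 217, 218, 217, 213]
col 291 from142 [221, 222, 221, 222, 221, 217, 191, 177, 187, 187, 186, 186, 187, 188, 188, 187, 186, 187, 187, 188, 186, 186, 188, 
[... 1947 characters left out ...]
, 196, 200, 201, 204, 207, 209, 207, 205, 202, 198, 196, 193, 186, 186, 182, 179, 176, 172, 167, 164, 155, 146, 135, 128, 114, 109, 122, 127, 127, 125, 125, 110]
col 314 from160 [188, 190, 189, 188, 188, 189, 189, 188, 183, 167, 146, 164, 155, 163, 165, 172, 180, 183, 185, 188, 193, 195, 199, 201, 205, 206, 203, 201, 200, 196, 194, 189, 186, 183, 182, 180, 174, 173, 169, 164, 158, 149, 142, 133, 119, 134, 170, 183, 183, 183, 183, 182]
ptr col 270 from168 [165, 161, 164, 163, 167, 165, 156, 158, 195, 181, 183, 174, 144, 165, 167, 163, 164, 165, 164, 165, 151, 111]
ptr col 274 from168 [164, 164, 164, 164, 165, 165, 149, 157, 192, 183, 182, 164, 119, 125, 133, 142, 140, 133, 123, 144, 133, 112]
```

```bash
python3 -c "
from h import *
s=bot.read_state()
p=camera_params('wrist')
q=np.array([onz(p,u,.068)[:2] for u in[(289.7,149.3),(322.2,149.5),(319.5,212.2),(287.7,212.2)]]);print(q.round(4))
f=q.mean(0);d=q[0]+q[1]-q[2]-q[3];print('foot',f.round(4),'long axis',np.degrees(np.arctan2(d[1],d[0])),'len',np.linalg.norm(d)/2, 'w',np.linalg.norm(q[1]+q[2]-q[0]-q[3])/2)
print('lug top',onz(p,(312.0,185.8),.12).round(4))
print('ptr',onz(p,(272,178.0),.058).round(4),'hub',onz(p,(368,182),.07).round(4))
import numpy as np
hub=onz(p,(368,182),.07)[:2]; ptr=onz(p,(272,178),.058)[:2]
for n,x in(('foot',f),('ptr',ptr)): v=x-hub;print(n,np.hypot(*v),np.degrees(np.arctan2(v[1],v[0])))
pt=camera_params('top');t=cv2.imread('pics/t6.png')
"
```

```text
[[ 0.5232  0.0162]
 [ 0.562   0.0185]
 [ 0.568  -0.0601]
 [ 0.5278 -0.0627]]
foot [ 0.5453 -0.022 ] long axis 93.82149457158803 len 0.07893149413112693 w 0.03955981120196778
lug top [ 0.5439 -0.0149  0.12  ]
ptr [ 0.5053 -0.0221  0.058 ] hub [ 0.6227 -0.0169  0.07  ]
foot 0.07760325774947947 -176.22127385019354
ptr 0.11750317988578717 -177.46292688580226
```

Request:
play_rows --grip '[0.05, 0.05, 0.05, 0.05, 0.05, 0.05, 0.05, 0.05]' --translation '[[-0.004, 0.0282, 0], [-0.004, 0.0282, 0], [0, 0, 0.03], [0, 0, 0.035], [0, 0, 0.035], [0, 0, 0.035], [0, 0, 0.015], [0, 0, 0]]' --delta_rot '[[-0.0082, 0, 0], [0, 0, 0], [0, 0, 0], [0, 0, 0], [0, 0, 0], [0, 0, 0], [0, 0, 0], [0, 0, 0]]'

```text
time_s: 14.35
eef_pos: [0.5436, -0.0259, 0.1052]
ee_rot: [0.686, 0.728, -0.003, -0.002]
contact_force: [-1.0, 0.0, 1.0]
grip_width: 0.0496
grip_force: 0.0
```

```bash
python3 -c "
from h import *
diff([.5462,-.0215,.102],93.7)
p,im=snap('wrist','w8.png');snap('side','s8.png')"
```

```text
t 14.35 pos [ 0.5436 -0.0259  0.1052] xang 93.38 F [-1.  0.  1.] w 0.0496 shift [0.0042 0.0029 0.0032] turn [-0.007   0.0006 -0.0055] shift@goal [0.0042 0.0029 0.0032] q [ 0.34  0.49 -0.49  1.9   0.31  0.83 -0.26]
```

Request:
play_rows --grip '[0.05, 0.05, 0.005, 0.005, 0.005, 0.005, 0.005, 0.005, 0.005, 0.005, 0.005]' --translation '[[0.004, 0.003, 0.003], [0, 0, 0], [0, 0, 0], [0, 0, 0], [0, 0, 0], [0, 0, 0], [0, 0, 0], [0, 0, 0], [0, 0, 0], [0, 0, 0], [0, 0, 0]]' --delta_rot '[[0, 0, 0], [0, 0, 0], [0, 0, 0], [0, 0, 0], [0, 0, 0], [0, 0, 0], [0, 0, 0], [0, 0, 0], [0, 0, 0], [0, 0, 0], [0, 0, 0]]'

```text
time_s: 15.37
eef_pos: [0.5462, -0.0196, 0.106]
ee_rot: [0.685, 0.729, -0.003, -0.001]
contact_force: [-10.0, -1.1, 8.9]
grip_width: 0.012
grip_force: 30.0
```

```bash
python3 -c "
from h import *
diff([.5462,-.0215,.102],93.7)"
```

```text
t 15.3667 pos [ 0.5462 -0.0196  0.106 ] xang 93.53 F [-10.   -1.1   8.9] w 0.012 shift [-0.0019 -0.0001  0.004 ] turn [-0.0058  0.0015 -0.003 ] shift@goal [-0.0019 -0.0001  0.004 ] q [ 0.33  0.5  -0.49  1.9   0.31  0.83 -0.27]
```

Gripped at 12 mm. Now I rock it, pivoting about the foot's -y edge so the +y end rises.

Request:
play_rows --grip '[0.005, 0.005, 0.005, 0.005, 0.005, 0.005, 0.005, 0.005, 0.005, 0.005, 0.005, 0.005]' --translation '[[-0.0006, 0, -0.0005], [-0.0006, 0, -0.0005], [-0.0006, 0, -0.0005], [-0.0006, 0, -0.0005], [-0.0006, 0, -0.0005], [-0.0006, 0, -0.0005], [-0.0006, 0, -0.0005], [-0.0006, 0, -0.0005], [-0.0006, 0, -0.0005], [-0.0006, 0, -0.0005], [-0.0006, 0, -0.0005], [0, 0, 0]]' --delta_rot '[[0, 0.0125, 0], [0, 0.0125, 0], [0, 0.0125, 0], [0, 0.0125, 0], [0, 0.0125, 0], [0, 0.0125, 0], [0, 0.0125, 0], [0, 0.0125, 0], [0, 0.0125, 0], [0, 0.0125, 0], [0, 0.0125, 0], [0, 0, 0]]'

```text
time_s: 16.37
eef_pos: [0.5471, -0.0256, 0.1103]
ee_rot: [0.683, 0.727, 0.046, -0.052]
contact_force: [-5.8, 1.9, -2.9]
grip_width: 0.0122
grip_force: 30.0
```

```bash
python3 -c "
from h import *
diff([.5462,-.0215,.102],93.7);print(bot.read_state()['wrist_torque'])
pins('top','t9.png');snap('side','s9.png');snap('wrist','w9.png')
for n in 's8','s9','w8','w9': pass
g=[cv2.resize(cv2.imread('pics/%s.png'%n)[160:240,190:270],(400,400),interpolation=2) for n in('s8','s9')]
w=[cv2.resize(cv2.imread('pics/%s.png'%n)[100:292],(400,150)) for n in('w8','w9')]
cv2.imwrite('pics/c9.png',np.vstack([np.hstack(g),np.hstack(w)]))"
```

```text
t 16.3667 pos [ 0.5471 -0.0256  0.1103] xang 93.5 F [-5.8  1.9 -2.9] w 0.0122 shift [ 0.003  -0.0006  0.0088] turn [-0.0048 -0.1393 -0.0031] shift@goal [ 0.0041 -0.0007  0.0083] q [ 0.48  0.52 -0.57  1.87  0.18  0.84 -0.1 ]
[0.35847509 1.31459109 0.11677387]
top
(np.float64(108.3), np.float64(0.081), 6, [212.0, 172.0])
(np.float64(143.1), np.float64(0.0826), 4, [222.0, 186.0])
```

View pics/c9.png

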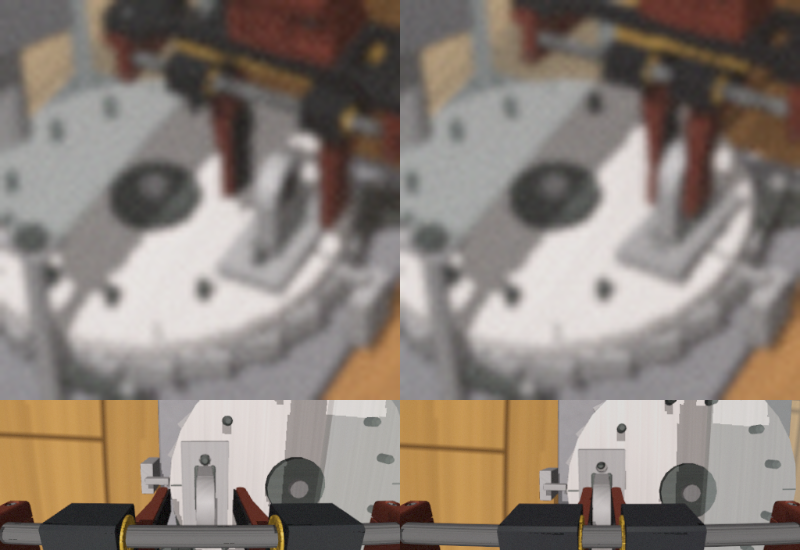

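Side crops show the bracket seated on the left and its +y end clearly tipped up on the right, with the dial unmoved. I hold briefly, then rock back about the +y hole to free the other end.

Request:
play_rows --grip '[0.005, 0.005, 0.005, 0.005, 0.005, 0.005, 0.005, 0.005, 0.005, 0.005, 0.005, 0.005]' --translation '[[0, 0, 0], [0, 0, 0], [0.0006, 0, -0.0003], [0.0006, 0, -0.0003], [0.0006, 0, -0.0003], [0.0006, 0, -0.0003], [0.0006, 0, -0.0003], [0.0006, 0, -0.0003], [0.0006, 0, -0.0003], [0.0006, 0, -0.0003], [0.0006, 0, -0.0003], [0.0006, 0, -0.0003]]' --delta_rot '[[0, 0, 0], [0, 0, 0], [0, -0.0125, 0], [0, -0.0125, 0], [0, -0.0125, 0], [0, -0.0125, 0], [0, -0.0125, 0], [0, -0.0125, 0], [0, -0.0125, 0], [0, -0.0125, 0], [0, -0.0125, 0], [0, -0.0125, 0]]'

```text
time_s: 17.52
eef_pos: [0.547, -0.0199, 0.1137]
ee_rot: [0.685, 0.729, 0.003, -0.006]
contact_force: [-4.9, 1.6, -4.1]
grip_width: 0.0116
grip_force: 30.0
```

```bash
python3 -c "
from h import *
diff([.5462,-.0215,.102],93.7);pins('top','t10.png')"
```

```text
t 17.5167 pos [ 0.547  -0.0199  0.1137] xang 93.55 F [-4.9  1.6 -4.1] w 0.0116 shift [-0.0017 -0.0009  0.0116] turn [-0.0044 -0.0121 -0.0025] shift@goal [-0.0015 -0.0009  0.0117] q [ 0.34  0.49 -0.51  1.89  0.29  0.85 -0.25]
top
(np.float64(-121.0), np.float64(0.0854), 3, [269.0, 177.0])
(np.float64(-99.4), np.float64(0.0843), 4, [272.0, 166.0])
```

Request:
play_rows --grip '[0.005, 0.005, 0.005, 0.005, 0.005, 0.005, 0.005, 0.005, 0.005, 0.005, 0.005, 0.005]' --translation '[[0.0006, 0, -0.0004], [0.0006, 0, -0.0004], [0.0006, 0, -0.0004], [0.0006, 0, -0.0004], [0.0006, 0, -0.0004], [0, 0, -0.001], [0, 0, -0.0015], [0, 0, -0.002], [0, 0, -0.0025], [0, 0, -0.0025], [0, 0, -0.0025], [0, 0, -0.0025]]' --delta_rot '[[0, -0.0125, 0], [0, -0.0125, 0], [0, -0.0125, 0], [0, -0.0125, 0], [0, -0.0125, 0], [0, 0, 0], [0, 0, 0], [0, 0.01, 0], [0, 0.012, 0], [0, 0.012, 0], [0, 0.012, 0], [0, 0.012, 0]]'

```text
time_s: 18.57
eef_pos: [0.5496, -0.0174, 0.132]
ee_rot: [0.685, 0.728, 0.004, -0.003]
contact_force: [-0.3, 0.6, -4.3]
grip_width: 0.0125
grip_force: 30.0
```

```bash
python3 -c "
from h import *
diff([.5462,-.0215,.16],93.7);pins('top','t11.png');snap('side','s11.png')"
```

```text
t 18.5667 pos [ 0.5496 -0.0174  0.132 ] xang 93.47 F [-0.3  0.6 -4.3] w 0.0125 shift [-0.0036 -0.0036 -0.0281] turn [ 0.0016 -0.0087 -0.004 ] shift@goal [-0.0039 -0.0036 -0.028 ] q [ 0.34  0.46 -0.51  1.87  0.28  0.88 -0.24]
top
(np.float64(-99.7), np.float64(0.0846), 7, [273.0, 166.0])
```

Free and the nest still at the pointer. Lifting and carrying to the tray.

Request:
play_rows --grip '[0.005, 0.005, 0.005, 0.005, 0.005, 0.005, 0.005, 0.005, 0.005, 0.005, 0.005, 0.005]' --translation '[[0, 0, -0.025], [0, 0, -0.035], [0, 0, -0.035], [0, 0, -0.035], [0, -0.03, -0.005], [0, -0.035, 0], [0, -0.01, 0], [0.025, -0.006, 0], [0.03, -0.006, 0], [0.03, -0.006, 0], [0.03, -0.006, 0], [0.03, -0.006, 0]]' --delta_rot '[[0, 0, 0], [0, 0, 0], [0, 0, 0], [0, 0, 0], [0, 0, 0], [0, 0, 0], [0, 0, 0], [0, 0, 0], [0, 0, 0], [0, 0, 0], [0, 0, 0], [0, 0, 0]]'

```text
time_s: 19.67
eef_pos: [0.4347, 0.1215, 0.2675]
ee_rot: [0.685, 0.728, 0.003, -0.002]
contact_force: [0.6, 0.0, -4.1]
grip_width: 0.0119
grip_force: 30.0
```

```bash
python3 -c "
from h import *
diff([.407,.293,.20],86.5);pins('top','t12.png')"
```

```text
t 19.6667 pos [0.4347 0.1215 0.2675] xang 93.5 F [ 0.6  0.  -4.1] w 0.0119 shift [ 0.1724 -0.0173  0.0687] turn [ 0.0006 -0.0072  0.1222] shift@goal [ 0.1695 -0.0382  0.0675] q [ 0.26  0.15 -0.7   1.93  0.1   1.1  -0.41]
top
(np.float64(-157.6), np.float64(0.0842), 5, [254.0, 190.0])
(np.float64(-133.9), np.float64(0.0859), 6, [265.0, 183.0])
(np.float64(-99.9), np.float64(0.0849), 6, [273.0, 166.0])
(np.float64(-41.0), np.float64(0.0819), 3, [261.0, 138.0])
(np.float64(-15.1), np.float64(0.0818), 3, [248.0, 132.0])
(np.float64(20.8), np.float64(0.0803), 3, [230.0, 134.0])
(np.float64(47.0), np.float64(0.0801), 4, [218.0, 142.0])
(np.float64(108.3), np.float64(0.081), 6, [212.0, 172.0])
(np.float64(143.1), np.float64(0.0826), 4, [222.0, 186.0])
(np.float64(168.4), np.float64(0.0844), 6, [235.0, 192.0])
```

Request:
play_rows --grip '[0.005, 0.005, 0.005, 0.005, 0.005, 0.005, 0.005, 0.005, 0.005]' --translation '[[0.0345, -0.0035, 0.0137], [0.0345, -0.0035, 0.0137], [0.0345, -0.0035, 0.0137], [0.0345, -0.0035, 0.0137], [0.0345, -0.0035, 0.0137], [0, 0, 0.01], [0, 0, 0.03], [0, 0, 0.03], [0, 0, 0]]' --delta_rot '[[0, 0, 0], [0, 0, 0], [0, 0, 0], [0, 0, 0.04], [0, -0.007, 0.041], [0, 0, 0.041], [0, 0, 0], [0, 0, 0], [0, 0, 0]]'

```text
time_s: 20.47
eef_pos: [0.4063, 0.29, 0.1255]
ee_rot: [0.728, 0.686, -0.004, -0.001]
contact_force: [-0.9, -1.0, -3.6]
grip_width: 0.0113
grip_force: 30.0
```

```bash
python3 -c "
from h import *
diff([.407,.293,.052],86.5)
p,im=snap('wrist','w13.png');snap('side','s13.png')"
```

```text
t 20.4667 pos [0.4063 0.29   0.1255] xang 86.58 F [-0.9 -1.  -3.6] w 0.0113 shift [0.0034 0.0009 0.0735] turn [-0.0063  0.0043  0.0014] shift@goal [0.003  0.0005 0.0735] q [-0.17  0.44 -0.68  1.98  0.36  0.85 -1.11]
```

Request:
play_rows --grip '[0.005, 0.005, 0.005, 0.005, 0.005, 0.005, 0.005, 0.005]' --translation '[[0.003, 0, 0.03], [0, 0, 0.025], [0, 0, 0.009], [0, 0, 0.002], [0, 0, 0.002], [0, 0, 0.002], [0, 0, 0.001], [0, 0, 0]]' --delta_rot '[[-0.006, 0.004, 0], [0, 0, 0], [0, 0, 0], [0, 0, 0], [0, 0, 0], [0, 0, 0], [0, 0, 0], [0, 0, 0]]'

```text
time_s: 21.23
eef_pos: [0.4097, 0.2957, 0.0601]
ee_rot: [0.728, 0.685, 0.005, 0.001]
contact_force: [-0.8, -0.2, -3.8]
grip_width: 0.012
grip_force: 30.0
```

```bash
python3 -c "
from h import *
diff([.407,.293,.05],86.5)"
```

```text
t 21.2333 pos [0.4097 0.2957 0.0601] xang 86.52 F [-0.8 -0.2 -3.8] w 0.012 shift [-0.0029 -0.0026  0.0101] turn [ 0.0074 -0.0054  0.0003] shift@goal [-0.0028 -0.0026  0.0101] q [-0.24  0.53 -0.61  2.03  0.47  0.71 -1.21]
```

Request:
play_rows --grip '[0.005, 0.005, 0.005, 0.005, 0.005, 0.005, 0.005]' --translation '[[0, 0, 0.0015], [0, 0, 0.0015], [0, 0, 0.0015], [0, 0, 0.0015], [0, 0, 0.001], [0, 0, 0.001], [0, 0, 0]]' --delta_rot '[[0.004, -0.003, 0], [0, 0, 0], [0, 0, 0], [0, 0, 0], [0, 0, 0], [0, 0, 0], [0, 0, 0]]'

```text
time_s: 21.82
eef_pos: [0.4091, 0.2953, 0.0509]
ee_rot: [0.728, 0.685, 0.001, 0.0]
contact_force: [0.2, -0.4, -3.9]
grip_width: 0.012
grip_force: 30.0
```

```bash
python3 -c "
from h import *
diff([.407,.293,.05],86.5)"
```

```text
t 21.8167 pos [0.4091 0.2953 0.0509] xang 86.54 F [ 0.2 -0.4 -3.9] w 0.012 shift [-0.0024 -0.0019  0.0009] turn [ 0.0017 -0.0013  0.0007] shift@goal [-0.0024 -0.0019  0.0009] q [-0.25  0.55 -0.6   2.03  0.48  0.7  -1.22]
```

Still hanging freely, so I go down in smaller steps until it touches.

Request:
play_rows --grip '[0.005, 0.005, 0.005, 0.005]' --translation '[[0, 0, 0.001], [0, 0, 0.001], [0, 0, 0.001], [0, 0, 0]]' --delta_rot '[[0, 0, 0], [0, 0, 0], [0, 0, 0], [0, 0, 0]]'

```text
time_s: 22.15
eef_pos: [0.4091, 0.2948, 0.0496]
ee_rot: [0.728, 0.685, 0.001, 0.001]
contact_force: [-6.1, -5.9, 19.0]
grip_width: 0.0121
grip_force: 30.0
```

```bash
python3 -c "
from h import *
diff([.407,.293,.05],86.5)"
```

```text
t 22.15 pos [0.4091 0.2948 0.0496] xang 86.51 F [-6.1 -5.9 19. ] w 0.0121 shift [-0.002  -0.002  -0.0004] turn [0.003  0.0003 0.0003] shift@goal [-0.002  -0.002  -0.0004] q [-0.25  0.55 -0.6   2.03  0.48  0.7  -1.22]
```

Request:
play_rows --grip '[0.005, 0.045, 0.045, 0.045, 0.045, 0.045, 0.045, 0.045, 0.045, 0.045, 0.045, 0.045]' --translation '[[0, 0, -0.001], [0, 0, 0], [0, 0, 0], [0, 0, 0], [0, 0, 0], [0, 0, 0], [0, 0, 0], [0, 0, -0.01], [0, 0, -0.03], [0, 0, -0.035], [0, 0, -0.035], [0, 0, -0.035]]' --delta_rot '[[0, 0, 0], [0, 0, 0], [0, 0, 0], [0, 0, 0], [0, 0, 0], [0, 0, 0], [0, 0, 0], [0, 0, 0], [0, 0, 0], [0, 0, 0], [0, 0, 0], [0, 0, 0]]'

```text
time_s: 23.15
eef_pos: [0.4082, 0.2953, 0.1963]
ee_rot: [0.728, 0.686, 0.001, -0.0]
contact_force: [0.5, 0.3, 0.5]
grip_width: 0.045
grip_force: 0.0
```

Request:
play_rows --grip '[0.045, 0.045, 0.045, 0.045]' --translation '[[0, -0.02, -0.03], [0, -0.03, 0], [0, -0.03, 0], [0, 0, 0]]' --delta_rot '[[0, 0, 0], [0, 0, 0], [0, 0, 0], [0, 0, 0]]'

```text
time_s: 23.48
eef_pos: [0.324, 0.3008, 0.2252]
ee_rot: [0.726, 0.687, 0.001, 0.001]
contact_force: [-0.4, -0.2, -0.5]
grip_width: 0.0451
grip_force: 0.0
```

```bash
python3 -c "
from h import *
diff([.407,.293,.05],86.5)
p,im=pins('top','t14.png');ps,im2=snap('side','s14.png');pw,iw=snap('wrist','w14.png')
print('wrist proj foot corners',[proj(pw,[.4091+a*.02,.295+b*.04,.012]).round(0) for a in(-1,1) for b in(-1,1)])
cv2.imwrite('pics/c14.png',np.hstack([cv2.resize(cv2.imread('pics/s14.png')[250:384,120:300],(403,300),interpolation=2),cv2.resize(cv2.imread('pics/w14.png'),(397,300))]))"
```

```text
t 23.4833 pos [0.324  0.3008 0.2252] xang 86.82 F [-0.4 -0.2 -0.5] w 0.0451 shift [-0.0033  0.0828  0.1755] turn [ 0.0028 -0.001   0.0056] shift@goal [-0.0027  0.0833  0.1752] q [-0.13  0.2  -0.81  2.    0.17  1.   -1.08]
top
(np.float64(-157.6), np.float64(0.0853), 5, [254.0, 191.0])
(np.float64(-133.0), np.float64(0.0854), 6, [265.0, 182.0])
(np.float64(-100.2), np.float64(0.0851), 7, [273.0, 166.0])
(np.float64(-75.5), np.float64(0.0841), 4, [272.0, 152.0])
(np.float64(-40.6), np.float64(0.082), 4, [260.0, 138.0])
(np.float64(-14.9), np.float64(0.0819), 5, [248.0, 132.0])
(np.float64(20.8), np.float64(0.0803), 3, [230.0, 134.0])
(np.float64(47.0), np.float64(0.0801), 4, [218.0, 142.0])
(np.float64(81.4), np.float64(0.0814), 4, [210.0, 158.0])
(np.float64(108.3), np.float64(0.081), 6, [212.0, 172.0])
(np.float64(143.1), np.float64(0.0826), 4, [222.0, 186.0])
(np.float64(168.4), np.float64(0.0844), 6, [235.0, 192.0])
wrist proj foot corners [array([305., 204.]), array([304., 144.]), array([335., 202.]), array([335., 142.])]
```

I've used all ten picture views, so I check the placing and the dial numerically.

```bash
python3 -c "
from h import *
a=phase([(-157.6,.0853),(-133,.0854),(-100.2,.0851),(-75.5,.0841),(-40.6,.082),(-14.9,.0819),(20.8,.0803),(47,.0801),(81.4,.0814),(108.3,.081),(143.1,.0826),(168.4,.0844)]);print(a.x,a.cost)
p=camera_params('wrist');im=cv2.imread('pics/w14.png');g=cv2.cvtColor(im,6)
m=((g>120)&(im.max(2).astype(int)-im.min(2)<30)).astype(np.uint8);m[225:]=0
n,l,st,ce=cv2.connectedComponentsWithStats(m)
for i in range(1,n):
    if st[i,4]>150: r=cv2.minAreaRect(np.argwhere(l==i)[:,::-1].astype(np.float32));print(st[i],r,onz(p,r[0],.012).round(3))
# same for side/top around the placed bracket
pt=camera_params('top');t=cv2.imread('pics/t14.png');gt=cv2.cvtColor(t,6);mt=(gt>130).astype(np.uint8);mt[:,:95]=0;mt[:,172:]=0;mt[:178]=0;mt[272:]=0
n,l,st,ce=cv2.connectedComponentsWithStats(mt)
for i in range(1,n):
    if st[i,4]>20: print('top',st[i],ce[i].round(1),onz(pt,ce[i],.012).round(3))
"
```

```text
[-1.83220381e-03 -1.95690184e-03  3.94111157e+00] 8.445716378552636e-06
[288  93 196 132 640] ((409.1038513183594, 112.99942016601562), (217.19883728027344, 115.33062744140625), 36.55247497558594) [0.525 0.366 0.012]
[  267   116   198   109 17134] ((365.5, 170.0), (108.0, 197.0), 90.0) [0.47  0.296 0.012]
top [ 95 178   5  60 199] [ 96.3 201.9] [0.533 0.401 0.012]
top [126 182  29  15 313] [139.1 189.3] [0.566 0.278 0.012]
top [118 202  30  16 305] [130.4 209.7] [0.509 0.302 0.012]
top [119 237  30  16 310] [131.7 245. ] [0.409 0.298 0.012]
```

```bash
python3 -c "
from cell import bot
print(bot.finish_job())"
```

```text
the job is handed in; nothing more can be done
None
```

The job is handed in at about 24 s, but no verdict came back: by camera the nest is about 1° short of the pointer, the bracket stands in the tray, and the finished ones look unmoved; I didn't re-check the spanner, oil can and padlock.

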